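Clear the cork-trimming board

ROBOT

A 6-joint arm with a two-finger parallel gripper is mounted at the origin on a cart in front of the work surface, level with it; the furniture and walls round the work are solid. World frame = base frame: x ahead of the robot, y to its left, z up, the work surface at z = 0. Lengths are in m, angles in degrees, forces in N, time in s.
With the tool pointing down it reaches from about 0.4 to 0.825 m from the base axis. Payload 7 kg.
Tool frame: the origin (TCP) lies midway between the tips of the shut fingers; the grasp point (between the pads) lies hold_point_z behind it (hold_point_z is the distance from the TCP to the grasp point, in m); z points along the fingers, y is the line along which they close (so a half turn about z gives the same grasp; the last joint's range is limited). The gripper opens to 88 mm and grips with 3 to 60 N. Pads are 19 mm wide; open, the fingers measure 130 mm over their backs; the gripper's body (78 mm by 193 mm) begins 47 mm behind the grasp point.
Start: joints at [83.371, 20.546, 0.682, 0, -70.136, -16.507], TCP at [0.265, 0.621, 0.206] pointing down, gripper open.
Joint ranges: [-176.03, 176.03], [-82.01, 121.73], [-58.28, 71.71], [-173.87, 95.51], [-174.79, -0.11], [-173.66, 173.66]. Speed limits (degrees/s): [136.94, 136.94, 172.46, 180, 180, 180].

INTERFACE

Orientations are given as [roll, pitch, yaw] about the fixed x, y, z axes, in that order (R = Rz(yaw) Ry(pitch) Rx(roll)).
In Python, from plant import * gives the robot as it stands.
- The arm moves only by the tool step_arm, never from a script. Its argument "steps" is a list that holds one entry, the list of rows, each a list of 6 numbers: the shift along the tool's x, y, z scaled (see below), then the turn, a rotation vector about the tool's x, y, z scaled (see below). In form: [[[tx, ty, tz, wx, wy, wz], ...]]. A call has 1 to 20 rows; each row is the pose to reach, as a shift and turn from the pose commanded when the call began, along the tool's axes at that moment; what a row does not reach only later rows make up. The controller multiplies each number of a shift by 100 mm and each number of a turn by 0.5 rad. A row lasts 1/10 s, in which the tool goes at most 50 mm and 8.59 degrees, less where a joint would pass 70% of its speed; a pose out of reach is approached as far as the arm can. A call with a number of a shift or a turn outside -1 to 1 is refused whole. A call with a gripper value outside its range is refused whole. "jaw" is the closure in counts, from 0 (fully open) to 255 (shut), set as the call begins (left out, the last holds). The fingers move at their own pace and stop on an object; the grip force is fixed at half the most. Time passes only in rows, so rows that repeat a pose let the fingers close. It gives the time, the measured TCP pose, the force, the opening and the grip force at its end, in the units of the state.
- get_obs(): the state, without advancing time (a new reading comes with each control period).
- snapshot(name): name is "scene" or "top" or "wrist"; returns (picture, depth): 400x640x3 uint8, red, green, blue; 400x640 float32, m along the optical axis (not along the pixel's ray), 0 where there is no reading.
- calibration(name): a dict with "mtx" (3x3 intrinsics, pixels), "rvec" (rotation vector, rad) and "tvec" (3), from world to camera coordinates, as OpenCV has them. Camera axes: x right, y down, z forward; pixel columns grow to the right and rows downward; lengths in m; the calibration is good to about 2 mm. The wrist camera is an equidistant fisheye: a pixel r from the principal point sees the ray r / f radians off the axis. A picture is of the moment at which its call begins: read the wrist's pose just before it. calibration takes no time and is no camera call; for the wrist camera it gives the pose at the moment of the call.
- close_job(): hands the job in; it is judged then, once.
The state is a dict: "clock": time; "joint_pos": joint angles; "qvel": joint speeds; "tau": joint torques, N m; "tool_pos": TCP position; "orientation": TCP orientation; "force": force on the tool from outside, world axes, zero at the start; "moment": the same for the moment, N m; "opening": finger opening in m; "gripper_force": force on a finger pad.
Only numpy, scipy, OpenCV 4.12 (cv2) and the standard library are available. Lean on these libraries where they do the work, as an engineer would, in place of code of your own. Each camera call takes 0.05 s, during which the arm holds its last target. There are 200 camera calls.

TASK

Clear the white trimming board: first lift off the one whole cork stopper and stand it upright in the empty glass dish. Then take the sweeper by its handle and push the three cork offcuts over the open edge of the board into the steel waste tray, without the gripper itself ever touching an offcut. Finally stand the sweeper upright on the bench and let go; leave everything else where it is.

Things in the scene. Friction and masses are not known exactly. Their poses are not given: they have to be found in the camera images.
- board_top (a point): White plastic trimming board, fixed, 200 (x) x 300 (y) mm, top face 45 mm above the bench. The point is the centre of the top face. Lips 10 mm wide and 12 mm high run along both long sides (its x = +/-95 mm) and the back end (its y = +145 mm), so the clear face is 180 mm wide; the end at its y = -150 mm is open, with no lip. The stopper and offcuts lie within 50 mm (x) by -65 to +50 mm (y) of this point (their centres); the rest of the board is bare.
- board_edge (a point): Middle of the open edge of the board, on the top face; axes as the board's, -y points out over the tray.
- tray_in (a point): Steel waste tray, fixed, open on top, 200 (x) x 140 (y) x 30 mm high, walls and floor 4 mm, tucked under the open edge of the board (the board overhangs it by about 15 mm). The point is the centre of its inner floor; axes as the board's.
- stopper_center (a point): The whole cork stopper: a plain tapered plug 45 mm tall, 31 mm across at the top and 26 mm at the foot, standing upright on the board. The point is its centre, half-way up; z is its own axis. 20 g.
- offcut_slice_center (a point): Cork offcut: flat round slice 31 mm across and only 14 mm high. The point is its centre. About 12 g.
- offcut_block_center (a point): Cork offcut: small block 26 x 18 x 18 mm. The point is its centre. About 12 g.
- offcut_corner_center (a point): Cork offcut: L-shaped chunk, within 28 x 25 x 16 mm. The point lies near its middle, 8 mm above its underside. About 12 g.
- sweeper_handle (a point): Sweeper, standing upright on the bench by itself. Its metal head lies along its x: 140 mm wide, 30 mm high, pushing face 8 mm either side of the middle, with a 5 mm thick cheek at each end reaching 24 mm to both sides (y), so that it pushes equally well towards +y or -y. The black upright handle on its middle is 34 (x) x 20 (y) mm and spans 35 to 115 mm above the foot. The point is on the handle's axis, 85 mm above the foot; z is up the handle. About 0.25 kg.
- dish_floor (a point): Empty glass dish, loose, light (60 g), 93 mm across with a wall 16 mm high, standing on the bench. The point is the centre of its inner floor, 2 mm above the bench; the clear floor is 76 mm across.
- stopper: The whole stopper again; origin at the centre of its foot.
- sweeper: The sweeper again; origin under its middle, at the foot.
- offcut_slice: The slice again; origin at the centre of its underside.
- offcut_block: The block again; origin at the centre of its underside.
- offcut_corner: The L-shaped chunk again; origin at its underside.
- beaker: Bystander: small glass beaker, 56 x 61 x 68 mm; origin under its middle.
- tape: Bystander: roll of brown tape lying flat, 96 mm across, 48 mm high; origin under its middle.
- coverbox: Bystander: small white box with a lid, 27 x 27 x 19 mm; origin under its middle.
- pencil_1: Bystander: green pencil lying on the bench, 158 mm long; origin under its middle.

How it is judged (in metres and radians):
On the way, in this order (a step that is already met when the one before it is completed fails the run):
1. the whole stopper stands released in the glass dish (horizontal distance between stopper_center and dish_floor below 0.03 m and angle between stopper_center's own z axis and vertical below 0.2 rad and z of stopper_center in the frame of dish_floor between 0.015 and 0.028 m and contact force between the fingers and stopper below 0.1 N), for 0.2 s.
2. all three offcuts are in the waste tray (x of offcut_slice_center in the frame of tray_in between -0.098 and 0.098 m and y of offcut_slice_center in the frame of tray_in between -0.068 and 0.068 m and z of offcut_slice_center in the frame of tray_in between 0 and 0.045 m and x of offcut_block_center in the frame of tray_in between -0.098 and 0.098 m and y of offcut_block_center in the frame of tray_in between -0.068 and 0.068 m and z of offcut_block_center in the frame of tray_in between 0 and 0.045 m and x of offcut_corner_center in the frame of tray_in between -0.098 and 0.098 m and y of offcut_corner_center in the frame of tray_in between -0.068 and 0.068 m and z of offcut_corner_center in the frame of tray_in between 0 and 0.045 m), for 0.2 s.
3. the sweeper stands released on the bench (angle between sweeper_handle's own z axis and vertical below 0.12 rad and height (world z) of sweeper_handle between 0.08 and 0.091 m and horizontal distance between sweeper_handle and tray_in above 0.09 m and contact force between the fingers and sweeper below 0.1 N), for 0.2 s.
At the end, for the whole second after the job is handed in: The stopper stands upright (within 0.2 rad) on the floor of the dish, its middle within 30 mm of the dish's; all three offcuts lie inside the waste tray; the sweeper stands upright (within 0.12 rad) on the bench itself, not in the tray or on the board; all are released and at rest (all of step 1 and all of step 2 and all of step 3 and linear speed of each of stopper, sweeper, offcut_slice, offcut_block, offcut_corner below 0.03 m/s); the robot touches nothing.
It fails at once if the robot itself touches an offcut (contact force between any of the fingers, the arm and offcut_slice above 0.2 N or contact force between any of the fingers, the arm and offcut_block above 0.2 N or contact force between any of the fingers, the arm and offcut_corner above 0.2 N).
It fails at once if a bystander is moved by more than 30 mm (distance of any of beaker, tape, coverbox, pencil_1 from where it was at the start of the episode above 0.03 m).
It also fails if it takes over 72 s, if anything falls off the work surface, if the arm or the gripper's body presses on something with over 40 N, if the wrist force passes 120 N, or if a joint passes its speed limit or range.

## Working session

There is one attempt and no reset: what is moved stays moved. The work goes in short steps, Python scripts to look and compute and a tool call to move; the robot and the scene stay as the last step left them, time stands still between calls to the robot, and variables do not carry over. Pictures are saved under pics/ and viewed, at most 10 in all, crops included, and the job is handed in when it is done.

Besides the shell and the picture viewer there is one more tool, called after "Request:" as name(argument=value, ...), one argument or row to a line, values as JSON. step_arm: Moves the arm, as the interface text tells. Its arguments: {"type":"object","properties":{"steps":{"type":"array","items":{"type":"array","items":{"type":"array","items":{"type":"number","minimum":-1,"maximum":1}}}},"jaw":{"type":"number"}},"required":["steps"]}

```bash
ls; mkdir -p pics; python3 - <<'E'
from plant import *
import cv2,numpy as np
o=get_obs(); print(o)
for n in ("top","scene"):
    p,d=snapshot(n); c=calibration(n); print(n,c)
    cv2.imwrite(f"pics/{n}0.png",p[:,:,::-1]); np.savez(f"{n}0.npz",p=p,d=d,**c)
E
```

```text
pics
{'clock': 0.0, 'joint_pos': array([ 8.33711455e+01,  2.05924196e+01,  6.35073684e-01, -1.99767166e-02,
       -7.01331755e+01, -1.65058920e+01]), 'qvel': array([-0.05918084,  0.05042437, -0.01263655, -0.02060254, -0.01252141,
       -0.00179301]), 'tau': array([-2.69040044e-05, -5.82719100e+01,  2.93063825e+01,  6.99740812e+00,
        6.98815507e-03, -1.63716059e-04]), 'tool_pos': array([0.26504156, 0.62025183, 0.2055219 ]), 'orientation': array([ 1.79907873e+02, -7.71542305e-03, -2.31415439e+01]), 'force': array([ 0.31859005, -0.20706849,  0.06840744]), 'moment': array([-0.02127068,  0.04762778, -0.00469191]), 'gripper_force': 0.0, 'opening': 0.08781175585682777}
top {'mtx': array([[465.35009371,   0.        , 320.32709575],
       [  0.        , 465.35009371, 196.13797945],
       [  0.        ,   0.        ,   1.        ]]), 'rvec': array([ 2.17202895, -2.12420644,  0.1959107 ]), 'tvec': array([-0.02883536,  0.56124681,  1.42498411])}
scene {'mtx': array([[388.36808324,   0.        , 318.63218745],
       [  0.        , 388.36808324, 199.34467398],
       [  0.        ,   0.        ,   1.        ]]), 'rvec': array([ 1.19647742, -2.03690569,  1.13925512]), 'tvec': array([0.26100695, 0.33018714, 0.72782808])}
```

View pics/top0.png

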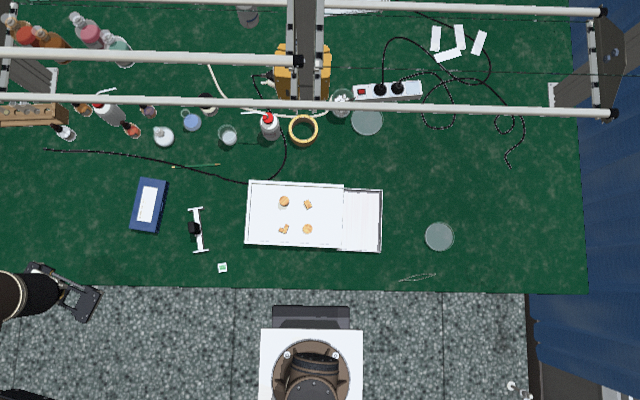

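View pics/scene0.png

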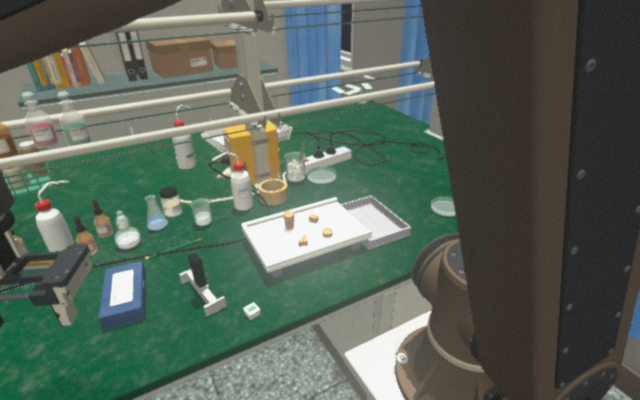

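The top view shows the board at about (247–343, 182–248) with its open edge to the right and the tray at (343–381). On the board are the stopper (284,201), a slice (307,229), and the block and corner at (308,204) and (284,229). The sweeper is at (198,229). There are dish candidates at (439,237) and (367,122). The scene view confirms the stopper is the tall one.

```bash
cat > h.py <<'E'
import cv2,numpy as np
from scipy.spatial.transform import Rotation as R
def load(n): return dict(np.load(n))
def ray(c,uv,z):
    Rm=cv2.Rodrigues(c['rvec'])[0]; C=-Rm.T@c['tvec']
    uv=np.atleast_2d(uv).astype(float)
    d=np.c_[(uv-c['mtx'][:2,2])/c['mtx'][0,0],np.ones(len(uv))]@Rm
    return C+d*((z-C[2])/d[:,2])[:,None]
def cloud(c,d):
    v,u=np.mgrid[:400,:640]; Rm=cv2.Rodrigues(c['rvec'])[0]
    P=np.dstack([(u-c['mtx'][0,2])/c['mtx'][0,0]*d,(v-c['mtx'][1,2])/c['mtx'][1,1]*d,d])
    return (P-c['tvec'])@Rm
E
python3 - <<'E'
from h import *
t=load('top0.npz'); p=t['p']; P=cloud(t,t['d'])
hsv=cv2.cvtColor(p,cv2.COLOR_RGB2HSV)
# cork
m=np.zeros((400,640),np.uint8); m[170:260,240:390]=cv2.inRange(hsv,(5,70,60),(30,255,255))[170:260,240:390]
n,l,s,c=cv2.connectedComponentsWithStats(m)
for i in range(1,n):
    if s[i,4]>8:
        z=np.percentile(P[...,2][l==i],80); print('cork',c[i],s[i],'z',z.round(4),ray(t,c[i],z).round(4))
# board white
m=np.zeros((400,640),np.uint8); m[170:260,235:395]=cv2.inRange(hsv,(0,0,110),(180,60,255))[170:260,235:395]
cn=max(cv2.findContours(m,0,2)[0],key=cv2.contourArea); r=cv2.minAreaRect(cn); print(r,cv2.boxPoints(r))
z=P[...,2]
print('z row',z[215,240:390:5].round(3)); print(z[240,240:390:5].round(3))
# sweeper
m=(z>.012)&(z<.2); mm=np.zeros_like(m); mm[200:260,180:215]=m[200:260,180:215]
n,l,s,c=cv2.connectedComponentsWithStats(mm.astype(np.uint8))
for i in range(1,n): print('sw',c[i],s[i],np.c_[P[l==i].min(0),P[l==i].max(0)].round(3).tolist())
for (u,v) in ((439,237),(367,122)): print(ray(t,(u,v),.01),z[v,u], z[v-20:v+21:2,u].round(3))
cv2.imwrite('pics/c0.png',cv2.resize(p[170:270,180:460,::-1],None,fx=2.85,fy=2.85,interpolation=cv2.INTER_CUBIC))
E
```

```text
cork [283.81944444 200.61111111] [280 196   9  10  72] z 0.093 [[0.5376 0.0955 0.093 ]]
cork [307.25 204.  ] [304 200   8   9  44] z 0.0667 [[0.5326 0.0242 0.0667]]
cork [283.64285714 228.64285714] [279 224   9   9  42] z 0.0633 [[0.4547 0.0949 0.0633]]
cork [307.125    228.265625] [303 224   9   9  64] z 0.0623 [[0.4576 0.0227 0.0623]]
((314.220947265625, 215.05409240722656), (138.26170349121094, 66.28882598876953), 4.289153099060059) [[242.80484 242.9354 ]
 [247.7626  176.83221]
 [385.63705 187.17279]
 [380.6793  253.27597]]
z row [-1.000e-03  1.000e-03  4.900e-02  4.200e-02  4.200e-02  4.100e-02
  4.700e-02  4.700e-02  4.500e-02  4.200e-02  4.400e-02  4.300e-02
  4.800e-02  4.200e-02  4.600e-02  4.500e-02  4.700e-02  4.200e-02
  4.200e-02  4.400e-02  1.496e+00  5.000e-03  1.000e-03  5.000e-03
  2.000e-03  2.000e-03  7.000e-03 -0.000e+00  9.000e-03  1.000e-03]
[-0.001  0.056  0.048  0.043  0.053  0.046  0.045  0.047  0.045  0.042
  0.046  0.044  0.048  0.044  0.042  0.046  0.042  0.048  0.047  0.046
  0.046  0.008  0.006  0.004  0.016  0.004  0.007  0.004  0.027  0.004]
sw [196.97613365 229.13126492] [188 207  22  47 419] [[0.376, 0.521], [0.329, 0.4], [0.012, 0.123]]
[[ 0.443808   -0.40075693  0.01      ]] 0.009221858297983368 [-0.    -0.    -0.004  0.     0.007 -0.002 -0.     0.001 -0.001  0.006
  0.009 -0.002  0.002  0.003  0.002  0.003  0.004  0.015  0.003  0.001
  0.005]
[[ 0.82115323 -0.167367    0.01      ]] 0.0014217300633928302 [ 0.008  0.298  0.299  0.294  0.291  0.003  0.001  0.002  0.004  0.001
  0.001  0.002 -0.001  0.002  0.     0.    -0.001  0.     0.001  0.001
  0.002]
```

View pics/c0.png

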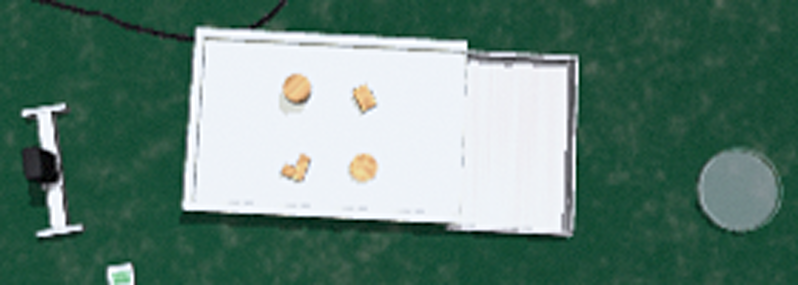

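Crop view: stopper at about (297,88), block (364,97), corner (297,168), slice (363,167). The sweeper head runs from about (44,107) to (60,232), the dish centre is (738,190), and the board's open edge is x≈462. The far dish is out of reach, so the near one is the target.

Request:
step_arm(
  steps=[
    [[0.457,0.376,0,0,0,0],[0.914,0.752,0,0,0,0],[0.914,0.752,0,0,0,0]],
  ],
  jaw=0,
)

```text
clock: 0.4
tool_pos: [0.3206, 0.5121, 0.2062]
orientation: [179.9, -0.0, -23.2]
force: [0.2, 0.1, 0.6]
opening: 0.0874
gripper_force: 0.0
```

Request:
step_arm(
  steps=[
    [[0.457,0.376,0,0,0,0],[0.914,0.752,0,0,0,0],[0.914,0.752,0,0,0,0]],
  ],
)

```text
clock: 0.7
tool_pos: [0.3751, 0.4072, 0.2065]
orientation: [180.0, 0.0, -23.2]
force: [0.6, 0.6, 0.4]
opening: 0.0878
gripper_force: 0.0
```

Request:
step_arm(
  steps=[
    [[0.457,0.376,0,0,0,0],[0.914,0.752,0,0,0,0],[0.914,0.752,0,0,0,0]],
  ],
)

```text
clock: 1.0
tool_pos: [0.4295, 0.3026, 0.2065]
orientation: [180.0, 0.0, -23.2]
force: [-0.1, 1.0, 0.7]
opening: 0.0874
gripper_force: 0.0
```

Request:
step_arm(
  steps=[
    [[0.457,0.376,0,0,0,0],[0.914,0.752,0,0,0,0],[0.914,0.752,0,0,0,0]],
  ],
)

```text
clock: 1.3
tool_pos: [0.4842, 0.1976, 0.2064]
orientation: [180.0, 0.0, -23.2]
force: [0.6, 1.4, 0.3]
opening: 0.0875
gripper_force: 0.0
```

Request:
step_arm(
  steps=[
    [[0.457,0.376,0,0,0,0.254],[0.914,0.752,0,0,0,0.508],[0.914,0.752,0,0,0,0.763],[0.914,0.752,0,0,0,0.763],[0.914,0.752,0,0,0,0.763]],
  ],
  jaw=100,
)

```text
clock: 1.8
tool_pos: [0.5378, 0.0952, 0.2061]
orientation: [180.0, 0.0, -45.0]
force: [0.3, 0.4, -0.3]
opening: 0.0556
gripper_force: 0.0
```

```bash
python3 - <<'E'
from plant import *
import cv2,numpy as np
print('hold',hold_point_z)
o=get_obs(); print({k:o[k] for k in('clock','tool_pos','orientation','opening','joint_pos','force')})
c=calibration('wrist'); p,d=snapshot('wrist'); print(c)
np.savez('w1.npz',p=p,d=d,**c); cv2.imwrite('pics/w1.png',p[:,:,::-1])
E
```

```text
hold 0.0188
{'clock': 1.8, 'tool_pos': array([0.5378117 , 0.09517506, 0.20612829]), 'orientation': array([ 1.79977084e+02,  1.80756583e-02, -4.49703475e+01]), 'opening': 0.055550986467908375, 'joint_pos': array([ 3.05855275e+01,  8.46262161e+00, -1.56697584e+01, -1.29145662e-02,
       -6.58943206e+01,  1.44494060e+01]), 'force': array([ 0.28961679,  0.43278868, -0.26761602])}
{'mtx': array([[309.70691629,   0.        , 318.12841115],
       [  0.        , 309.70691629, 199.05298109],
       [  0.        ,   0.        ,   1.        ]]), 'rvec': array([-1.14953449,  2.7702388 ,  0.4121165 ]), 'tvec': array([0.44728851, 0.26336652, 0.48292438])}
```

View pics/w1.png

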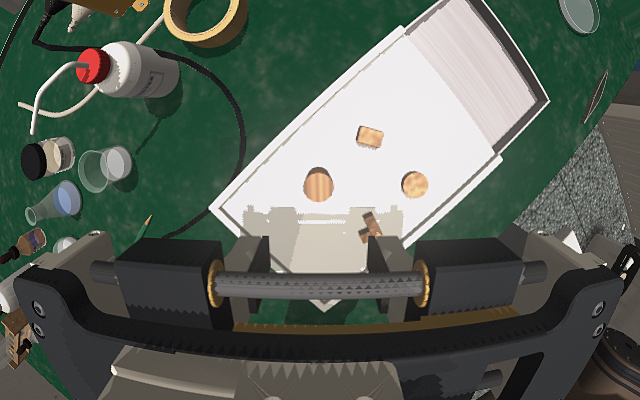

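The wrist view shows the stopper at (318,185), block (370,137), slice (415,184), and the corner at (370,228), partly behind a finger. The 55 mm opening is clear of the offcuts.

```bash
cat >> h.py <<'E'
def fray(c,uv,z):
    Rm=cv2.Rodrigues(c['rvec'])[0]; C=-Rm.T@c['tvec']
    q=(np.atleast_2d(uv).astype(float)-c['mtx'][:2,2])/c['mtx'][0,0]; th=np.linalg.norm(q,axis=1)[:,None]
    d=np.c_[q/th*np.sin(th),np.cos(th)]@Rm
    return C+d*((z-C[2])/d[:,2])[:,None]
E
python3 - <<'E'
from h import *
w=load('w1.npz'); hsv=cv2.cvtColor(w['p'],cv2.COLOR_RGB2HSV)
m=np.zeros((400,640),np.uint8); m[110:250,280:440]=cv2.inRange(hsv,(5,70,60),(25,255,255))[110:250,280:440]
n,l,s,c=cv2.connectedComponentsWithStats(m)
for i in range(1,n):
    if s[i,4]>60:
        v,u=np.nonzero(l==i); r=cv2.minAreaRect(np.c_[u,v].astype(np.float32))
        print(s[i],r,fray(w,c[i],.06).round(4),np.median(w['d'][l==i]))
print('stopper sides at .085',fray(w,[(303,185),(333,185),(318,168),(318,202)],.09).round(4))
E
```

```text
[356 126  28  22 397] ((369.19268798828125, 136.35780334472656), (24.903484344482422, 16.66617774963379), 16.699243545532227) [[0.5345 0.0222 0.06  ]] 0.31614226
[303 167  30  35 728] ((317.5, 185.50001525878906), (31.11269760131836, 31.11269760131836), 45.0) [[0.5346 0.0991 0.06  ]] 0.30416548
[403 172  25  26 515] ((415.0, 184.5), (25.0, 24.0), 90.0) [[0.4594 0.0209 0.06  ]] 0.3353189
[359 215  23  28 298] ((367.56829833984375, 228.31463623046875), (23.537099838256836, 21.022754669189453), 65.224853515625) [[0.4562 0.0924 0.06  ]] 0.34885696
stopper sides at .085 [[0.5511 0.1033 0.09  ]
 [0.5303 0.0824 0.09  ]
 [0.5527 0.0808 0.09  ]
 [0.5283 0.1052 0.09  ]]
```

Request:
step_arm(
  steps=[
    [[0,0,0.4,0,0,0],[0,0,0.8,0,0,0],[0,0,0.8,0,0,0]],
  ],
)

```text
clock: 2.15
tool_pos: [0.5339, 0.0951, 0.1219]
orientation: [179.5, 0.2, -44.9]
force: [-1.2, -1.1, -0.4]
opening: 0.0532
gripper_force: 0.0
```

Request:
step_arm(
  steps=[
    [[0,0,0.2,0,0,0],[0,0,0.4,0,0,0],[0,0,0.61,0,0,0],[0,0,0.61,0,0,0]],
  ],
)

```text
clock: 2.55
tool_pos: [0.5368, 0.0958, 0.0649]
orientation: [179.8, 0.0, -44.9]
force: [-0.3, -0.4, 1.0]
opening: 0.0531
gripper_force: 0.0
```

Request:
step_arm(
  steps=[
    [[0,0,0,0,0,0],[0,0,0,0,0,0],[0,0,0,0,0,0],[0,0,0,0,0,0],[0,0,0,0,0,0],[0,0,0,0,0,0],[0,0,0,0,0,0],[0,0,0,0,0,0]],
  ],
  jaw=255,
)

```text
clock: 3.35
tool_pos: [0.5385, 0.0955, 0.0665]
orientation: [-179.9, -0.1, -45.0]
force: [-1.3, 0.1, 6.4]
opening: 0.0281
gripper_force: 30.0
```

Request:
step_arm(
  steps=[
    [[0,0,-0.2,0,0,0],[0,0,-0.5,0,0,0],[0,0,-0.8,0,0,0],[0,0,-0.8,0,0,0]],
  ],
)

```text
clock: 3.75
tool_pos: [0.5402, 0.0962, 0.1498]
orientation: [-179.6, -0.2, -45.0]
force: [0.7, 0.3, -0.2]
opening: 0.0281
gripper_force: 30.0
```

Request:
step_arm(
  steps=[
    [[0.15,0.2,0,0,0,0],[0.35,0.5,0,0,0,0],[0.567,0.833,0,0,0,0]],
  ],
)

```text
clock: 4.05
tool_pos: [0.5185, -0.0042, 0.1451]
orientation: [180.0, 0.0, -44.9]
force: [0.9, -0.9, -0.5]
opening: 0.0277
gripper_force: 30.0
```

Request:
step_arm(
  steps=[
    [[0.19,0.28,0,0,0,0],[0.38,0.56,0,0,0,0],[0.567,0.833,0,0,0,0]],
  ],
)

```text
clock: 4.35
tool_pos: [0.4994, -0.1039, 0.1452]
orientation: [180.0, 0.0, -45.0]
force: [1.8, -0.4, 0.5]
opening: 0.0281
gripper_force: 30.0
```

Request:
step_arm(
  steps=[
    [[0.19,0.28,0,0,0,0],[0.38,0.56,0,0,0,0],[0.567,0.833,0,0,0,0]],
  ],
)

```text
clock: 4.65
tool_pos: [0.4806, -0.2029, 0.1452]
orientation: [180.0, 0.0, -45.0]
force: [1.4, -0.3, -0.1]
opening: 0.0277
gripper_force: 30.0
```

Request:
step_arm(
  steps=[
    [[0.19,0.28,0,0,0,0],[0.38,0.56,0,0,0,0],[0.567,0.833,0,0,0,0]],
  ],
)

```text
clock: 4.95
tool_pos: [0.4618, -0.3019, 0.1451]
orientation: [180.0, 0.0, -45.0]
force: [1.2, -0.6, 0.1]
opening: 0.0282
gripper_force: 30.0
```

Request:
step_arm(
  steps=[
    [[0.19,0.28,0,0,0,0],[0.38,0.56,0,0,0,0],[0.567,0.833,0,0,0,0],[0.567,0.833,0,0,0,0],[0.567,0.833,0,0,0,0]],
  ],
)

```text
clock: 5.45
tool_pos: [0.443, -0.4001, 0.1446]
orientation: [180.0, 0.1, -45.1]
force: [0.1, 0.1, -0.7]
opening: 0.0281
gripper_force: 30.0
```

```bash
python3 - <<'E'
from plant import *
import cv2,numpy as np
from h import *
o=get_obs(); print({k:o[k] for k in('clock','tool_pos','orientation','opening','joint_pos')})
c=calibration('wrist'); p,d=snapshot('wrist'); np.savez('w2.npz',p=p,d=d,**c)
cv2.imwrite('pics/w2.png',p[:,:,::-1])
E
```

```text
{'clock': 5.45, 'tool_pos': array([ 0.44295125, -0.40005524,  0.14460757]), 'orientation': array([ 1.79989405e+02,  7.52246199e-02, -4.51105190e+01]), 'opening': 0.028118992304043397, 'joint_pos': array([-2.33554844e+01,  1.59944085e+01, -1.43633875e+01, -2.08918669e-02,
       -5.97159994e+01,  6.82555195e+01])}
```

View pics/w2.png

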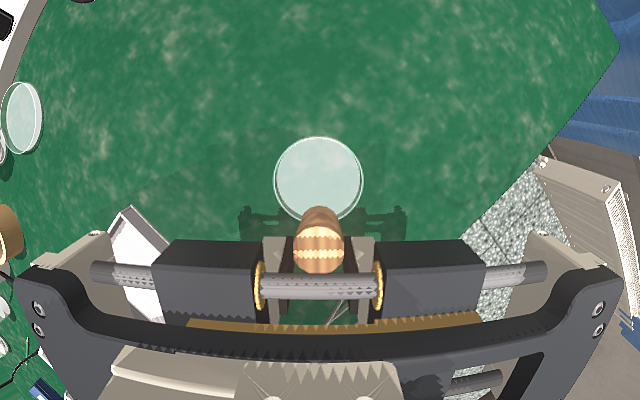

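The stopper is held upright at (319,240) and the dish sits at about (319,179) with a radius of 44 px. Next is a dish check.

```bash
python3 - <<'E'
from h import *
w=load('w2.npz'); q=fray(w,[(274.5,178),(363.5,178),(319,136.5),(319,222.5)],.012)[:,:2]
print(q.round(4),q[:2].mean(0),q[2:].mean(0),np.linalg.norm(q[0]-q[1]),np.linalg.norm(q[2]-q[3]))
E
```

```text
[[ 0.4801 -0.3728]
 [ 0.4147 -0.438 ]
 [ 0.4776 -0.4356]
 [ 0.4126 -0.3706]] [ 0.44740672 -0.40542995] [ 0.44510569 -0.40310045] 0.09233819808691028 0.09196483292630694
```

Request:
step_arm(
  steps=[
    [[0.035,0,0.3,0,0,0],[0.035,0,0.6,0,0,0],[0.035,0,0.9,0,0,0],[0.035,0,1.0,0,0,0],[0.035,0,1.0,0,0,0]],
  ],
)

```text
clock: 6.0
tool_pos: [0.4456, -0.401, 0.0443]
orientation: [179.9, 0.2, -44.9]
force: [0.3, -0.1, 0.4]
opening: 0.0278
gripper_force: 30.0
```

Request:
step_arm(
  steps=[
    [[0,0,0.06,0,0,0],[0,0,0.12,0,0,0],[0,0,0.17,0,0,0],[0,0,0.19,0,0,0],[0,0,0.2,0,0,0],[0,0,0.2,0,0,0]],
  ],
)

```text
clock: 6.6
tool_pos: [0.4462, -0.4022, 0.0255]
orientation: [180.0, -0.0, -45.0]
force: [-0.1, -1.2, 0.1]
opening: 0.028
gripper_force: 30.0
```

Request:
step_arm(
  steps=[
    [[0,0,0.01,0,0,0],[0,0,0.02,0,0,0],[0,0,0.02,0,0,0],[0,0,0.02,0,0,0]],
  ],
)

```text
clock: 7.0
tool_pos: [0.4464, -0.4022, 0.0237]
orientation: [-180.0, -0.0, -45.0]
force: [0.3, 0.9, 1.1]
opening: 0.0284
gripper_force: 30.0
```

Request:
step_arm(
  steps=[
    [[0,0,0.005,0,0,0],[0,0,0.01,0,0,0],[0,0,0.01,0,0,0],[0,0,0.01,0,0,0]],
  ],
)

```text
clock: 7.4
tool_pos: [0.4468, -0.4026, 0.0236]
orientation: [-180.0, -0.1, -45.0]
force: [-2.3, -0.3, 6.9]
opening: 0.0282
gripper_force: 30.0
```

Request:
step_arm(
  steps=[
    [[0,0,0,0,0,0],[0,0,0,0,0,0],[0,0,0,0,0,0],[0,0,0,0,0,0],[0,0,0,0,0,0]],
  ],
  jaw=130,
)

```text
clock: 7.9
tool_pos: [0.4461, -0.402, 0.0222]
orientation: [180.0, 0.0, -45.0]
force: [0.2, -0.3, -0.5]
opening: 0.0428
gripper_force: 0.0
```

Request:
step_arm(
  steps=[
    [[0,0,-0.1,0,0,0],[0,0,-0.3,0,0,0],[0,0,-0.6,0,0,0],[0,0,-1.0,0,0,0]],
  ],
)

```text
clock: 8.3
tool_pos: [0.4452, -0.4015, 0.1227]
orientation: [180.0, 0.2, -45.0]
force: [1.7, -0.2, 0.1]
opening: 0.0429
gripper_force: 0.0
```

Request:
step_arm(
  steps=[
    [[0,0,-0.4,0,0,0],[0,0,-0.7,0,0,0],[0,0,-0.7,0,0,0]],
  ],
)

```text
clock: 8.6
tool_pos: [0.4484, -0.4037, 0.1987]
orientation: [-179.9, -0.5, -45.0]
force: [0.2, -0.6, -0.2]
opening: 0.0426
gripper_force: 0.0
```

```bash
python3 - <<'E'
from plant import *
import cv2,numpy as np
from h import *
o=get_obs(); print({k:o[k] for k in('clock','tool_pos','orientation','opening')})
c=calibration('wrist'); p,d=snapshot('wrist'); np.savez('w3.npz',p=p,d=d,**c)
cv2.imwrite('pics/w3.png',p[100:340,160:480,::-1])
hsv=cv2.cvtColor(p,cv2.COLOR_RGB2HSV); m=cv2.inRange(hsv,(5,70,60),(25,255,255)); m[:120]=0;m[260:]=0;m[:,:260]=0;m[:,380:]=0
v,u=np.nonzero(m); print(u.min(),u.max(),v.min(),v.max(),fray(c,[(u.mean(),v.mean())],.04))
E
```

```text
{'clock': 8.6, 'tool_pos': array([ 0.44843298, -0.40369816,  0.19865602]), 'orientation': array([-179.89019394,   -0.51530463,  -44.95588648]), 'opening': 0.042636734752074364}
306 332 165 195 [[ 0.45033693 -0.40437453  0.04      ]]
```

View pics/w3.png

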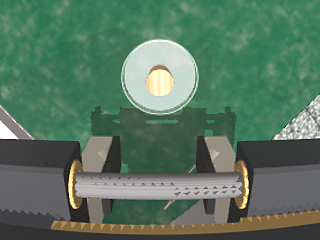

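The stopper stands in the dish (crop (160,80) inside the ring at (160,76)), released. Next is the sweeper.

Request:
step_arm(
  steps=[
    [[-0.3,-0.3,0,0,0,0],[-0.6,-0.61,0,0,0,0],[-0.902,-0.911,0,0,0,0]],
  ],
  jaw=0,
)

```text
clock: 8.95
tool_pos: [0.4458, -0.2726, 0.1915]
orientation: [180.0, 0.1, -45.1]
force: [1.2, 1.0, 1.0]
opening: 0.0615
gripper_force: 0.0
```

Request:
step_arm(
  steps=[
    [[-0.3,-0.3,0,0,0,0],[-0.6,-0.61,0,0,0,0],[-0.902,-0.911,0,0,0,0]],
  ],
)

```text
clock: 9.25
tool_pos: [0.4465, -0.1441, 0.1919]
orientation: [180.0, 0.0, -45.0]
force: [1.5, 0.5, -0.4]
opening: 0.0847
gripper_force: 0.0
```

Request:
step_arm(
  steps=[
    [[-0.3,-0.3,0,0,0,0],[-0.6,-0.61,0,0,0,0],[-0.902,-0.911,0,0,0,0]],
  ],
)

```text
clock: 9.55
tool_pos: [0.4472, -0.016, 0.192]
orientation: [180.0, 0.0, -45.0]
force: [1.2, 0.3, 0.5]
opening: 0.0876
gripper_force: 0.0
```

Request:
step_arm(
  steps=[
    [[-0.3,-0.3,0,0,0,0],[-0.6,-0.61,0,0,0,0],[-0.902,-0.911,0,0,0,0]],
  ],
)

```text
clock: 9.85
tool_pos: [0.4478, 0.1122, 0.192]
orientation: [180.0, 0.0, -45.0]
force: [1.1, -0.4, 0.0]
opening: 0.0876
gripper_force: 0.0
```

Request:
step_arm(
  steps=[
    [[-0.3,-0.3,0,0,0,0],[-0.6,-0.61,0,0,0,0],[-0.902,-0.911,0,0,0,0]],
  ],
)

```text
clock: 10.15
tool_pos: [0.4485, 0.2403, 0.1919]
orientation: [179.9, 0.0, -45.0]
force: [0.8, -0.6, 0.6]
opening: 0.0875
gripper_force: 0.0
```

Request:
step_arm(
  steps=[
    [[-0.3,-0.3,0,0,0,-0.25],[-0.6,-0.61,0,0,0,-0.5],[-0.902,-0.911,0,0,0,-0.75],[-0.902,-0.911,0,0,0,-0.977],[-0.902,-0.911,0,0,0,-0.977]],
  ],
)

```text
clock: 10.65
tool_pos: [0.4491, 0.3676, 0.191]
orientation: [179.9, 0.1, -16.8]
force: [-0.1, -0.2, -1.0]
opening: 0.0871
gripper_force: 0.0
```

Request:
step_arm(
  steps=[
    [[0,0,0,0,0,-0.25],[0,0,0,0,0,-0.5],[0,0,0,0,0,-0.75],[0,0,0,0,0,-0.977],[0,0,0,0,0,-0.977],[0,0,0,0,0,-0.977]],
  ],
)

```text
clock: 11.25
tool_pos: [0.4499, 0.3663, 0.1924]
orientation: [180.0, 0.0, 10.6]
force: [0.0, 0.1, 0.8]
opening: 0.0877
gripper_force: 0.0
```

```bash
python3 - <<'E'
from plant import *
import cv2,numpy as np
o=get_obs(); print({k:o[k] for k in('clock','tool_pos','orientation','opening','joint_pos')})
c=calibration('wrist'); p,d=snapshot('wrist'); np.savez('w4.npz',p=p,d=d,**c)
cv2.imwrite('pics/w4.png',p[:,:,::-1])
E
```

```text
{'clock': 11.25, 'tool_pos': array([0.44988075, 0.36626677, 0.19236603]), 'orientation': array([1.79989559e+02, 2.13048289e-02, 1.06380982e+01]), 'opening': 0.08774507814560777, 'joint_pos': array([ 5.84504422e+01,  1.22491494e+01, -1.27838472e+01, -9.68174462e-03,
       -6.49890477e+01,  4.21917530e+01])}
```

View pics/w4.png

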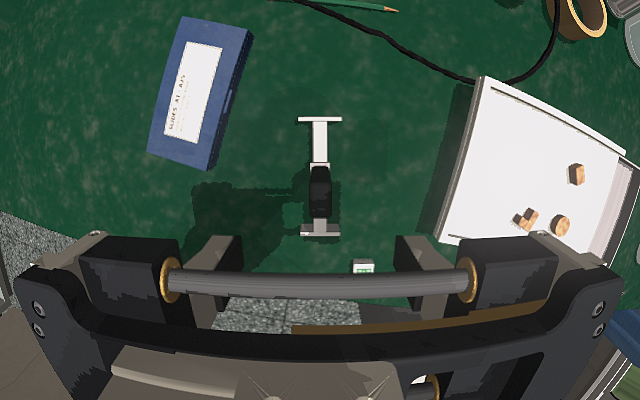

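The sweeper head runs straight along column 320, from row 119 to row 230, with the handle at (320,192). It is aligned with the tool.

Request:
step_arm(
  steps=[
    [[0,0,0.3,0,0,0],[0,0,0.6,0,0,0],[0,0,0.8,0,0,0],[0,0,0.8,0,0,0]],
  ],
)

```text
clock: 11.7
tool_pos: [0.4486, 0.3651, 0.1095]
orientation: [179.8, 0.2, 10.8]
force: [-0.9, 0.5, -0.1]
opening: 0.0878
gripper_force: 0.0
```

Request:
step_arm(
  steps=[
    [[0,0,0.15,0,0,0],[0,0,0.3,0,0,0],[0,0,0.45,0,0,0],[0,0,0.45,0,0,0],[0,0,0.45,0,0,0]],
  ],
)

```text
clock: 12.2
tool_pos: [0.4504, 0.3675, 0.0686]
orientation: [-180.0, -0.0, 10.9]
force: [0.9, 0.5, 0.3]
opening: 0.0876
gripper_force: 0.0
```

Request:
step_arm(
  steps=[
    [[0,0,0,0,0,0],[0,0,0,0,0,0],[0,0,0,0,0,0],[0,0,0,0,0,0],[0,0,0,0,0,0],[0,0,0,0,0,0],[0,0,0,0,0,0],[0,0,0,0,0,0],[0,0,0,0,0,0],[0,0,0,0,0,0]],
  ],
  jaw=255,
)

```text
clock: 13.2
tool_pos: [0.4498, 0.3669, 0.0672]
orientation: [180.0, 0.0, 11.0]
force: [-0.2, -0.3, -0.2]
opening: 0.0198
gripper_force: 30.0
```

Request:
step_arm(
  steps=[
    [[0,0,-0.1,0,0,0],[0,0,-0.3,0,0,0],[0,0,-0.5,0,0,0],[0,0,-0.7,0,0,0],[0,0,-0.8,0,0,0],[0,0,-0.8,0,0,0]],
  ],
)

```text
clock: 13.8
tool_pos: [0.4505, 0.3678, 0.1492]
orientation: [-179.9, -0.1, 11.0]
force: [0.7, 0.4, -2.6]
opening: 0.0197
gripper_force: 30.0
```

Request:
step_arm(
  steps=[
    [[0,0.1,0,0,0,0],[0.01,0.3,0,0,0,0],[0.016,0.5,0,0,0,0],[0.016,0.745,0,0,0,0]],
  ],
)

```text
clock: 14.2
tool_pos: [0.4657, 0.2921, 0.1466]
orientation: [179.9, 0.1, 11.0]
force: [0.8, -0.5, -2.8]
opening: 0.0197
gripper_force: 30.0
```

Request:
step_arm(
  steps=[
    [[0,0.2,0,0,0,0],[0.01,0.4,0,0,0,0],[0.016,0.6,0,0,0,0],[0.016,0.745,0,0,0,0]],
  ],
)

```text
clock: 14.6
tool_pos: [0.4815, 0.219, 0.1472]
orientation: [180.0, 0.0, 10.9]
force: [-0.9, -0.3, -3.0]
opening: 0.0197
gripper_force: 30.0
```

Request:
step_arm(
  steps=[
    [[0,0.2,0,0,0,0.1],[0.01,0.4,0,0,0,0.2],[0.016,0.6,0,0,0,0.3],[0.016,0.7,0,0,0,0.433],[0.016,0.745,0,0,0,0.433],[0.016,0.745,0,0,0,0.433],[0.016,0.745,0,0,0,0.433]],
  ],
)

```text
clock: 15.3
tool_pos: [0.4973, 0.1487, 0.1475]
orientation: [-180.0, -0.0, -1.3]
force: [1.1, -0.1, -3.0]
opening: 0.0197
gripper_force: 30.0
```

```bash
python3 - <<'E'
from plant import *
import cv2,numpy as np
o=get_obs(); print({k:o[k] for k in('clock','tool_pos','orientation','opening','joint_pos')})
c=calibration('wrist'); p,d=snapshot('wrist'); np.savez('w5.npz',p=p,d=d,**c)
cv2.imwrite('pics/w5.png',p[:,:,::-1])
E
```

```text
{'clock': 15.3, 'tool_pos': array([0.49728715, 0.14866314, 0.14746518]), 'orientation': array([-1.79991769e+02, -6.08458745e-03, -1.34990790e+00]), 'opening': 0.019689471164297458, 'joint_pos': array([ 3.83287633e+01,  8.65279109e+00, -2.36782956e+01, -2.90019265e-03,
       -5.76589748e+01,  5.03228805e+01])}
```

View pics/w5.png

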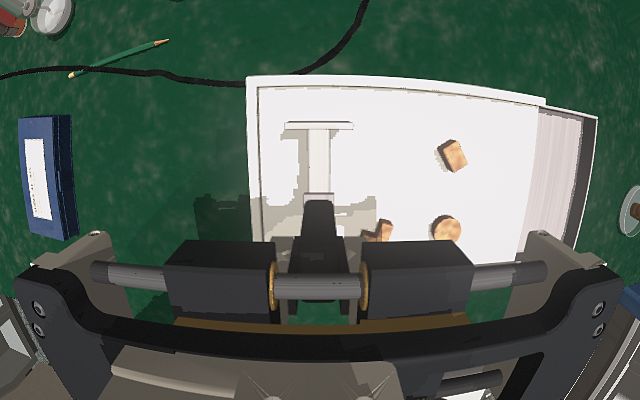

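The sweeper hangs behind the offcuts, square to the board and inside the back lip: head at col 318, corner piece at (380,232), slice (446,229), block (452,156). I'll lower it and sweep.

Request:
step_arm(
  steps=[
    [[0,0,0.1,0,0,0],[0,0,0.2,0,0,0],[0,0,0.28,0,0,0],[0,0,0.34,0,0,0],[0,0,0.34,0,0,0],[0,0,0.34,0,0,0]],
  ],
)

```text
clock: 15.95
tool_pos: [0.4972, 0.1486, 0.1131]
orientation: [180.0, 0.0, -1.4]
force: [0.4, 0.7, -2.7]
opening: 0.02
gripper_force: 30.0
```

Request:
step_arm(
  steps=[
    [[0,0.08,0,0,0,0],[0,0.16,0,0,0,0],[0,0.24,0,0,0,0],[0,0.32,0,0,0,0],[0,0.4,0,0,0,0],[0,0.48,0,0,0,0],[0,0.56,0,0,0,0],[0,0.64,0,0,0,0],[0,0.72,0,0,0,0],[0,0.8,0,0,0,0]],
  ],
)

```text
clock: 16.95
tool_pos: [0.4952, 0.068, 0.1135]
orientation: [180.0, 0.0, -1.4]
force: [-0.0, 0.3, -2.3]
opening: 0.0201
gripper_force: 30.0
```

```bash
python3 - <<'E'
from plant import *
import cv2,numpy as np
from h import *
o=get_obs(); print({k:o[k] for k in('clock','tool_pos','orientation','force')})
p,d=snapshot('scene'); cv2.imwrite('pics/s1.png',cv2.resize(p[170:270,230:430,::-1],None,fx=3,fy=3))
E
```

```text
{'clock': 16.95, 'tool_pos': array([0.49524461, 0.06796361, 0.11347184]), 'orientation': array([ 1.79999941e+02,  1.18046134e-03, -1.42330222e+00]), 'force': array([-0.04144975,  0.32856011, -2.27268728])}
```

View pics/s1.png

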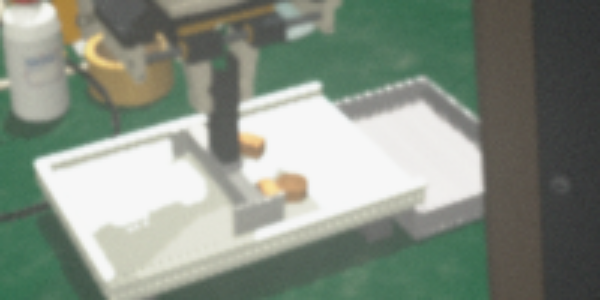

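The sweeper pushes all three offcuts inside its cheeks (block (250,145), corner (268,187), slice (293,187)). I'll continue over the edge.

Request:
step_arm(
  steps=[
    [[0,0.08,0,0,0,0],[0,0.16,0,0,0,0],[0,0.24,0,0,0,0],[0,0.32,0,0,0,0],[0,0.4,0,0,0,0],[0,0.48,0,0,0,0],[0,0.56,0,0,0,0],[0,0.64,0,0,0,0],[0,0.72,0,0,0,0],[0,0.8,0,0,0,0]],
  ],
)

```text
clock: 18.0
tool_pos: [0.4932, -0.012, 0.1135]
orientation: [180.0, 0.0, -1.4]
force: [-0.5, 0.6, -3.3]
opening: 0.0201
gripper_force: 30.0
```

Request:
step_arm(
  steps=[
    [[0,0.08,0,0,0,0],[0,0.16,0,0,0,0],[0,0.24,0,0,0,0],[0,0.32,0,0,0,0],[0,0.4,0,0,0,0],[0,0.48,0,0,0,0],[0,0.56,0,0,0,0],[0,0.64,0,0,0,0],[0,0.72,0,0,0,0],[0,0.8,0,0,0,0],[0,0.8,0,0,0,0],[0,0.8,0,0,0,0]],
  ],
)

```text
clock: 19.2
tool_pos: [0.4913, -0.0916, 0.1134]
orientation: [-180.0, 0.0, -1.5]
force: [0.1, 0.1, -2.6]
opening: 0.0196
gripper_force: 30.0
```

Request:
step_arm(
  steps=[
    [[0,0,-0.2,0,0,0],[0,0,-0.5,0,0,0],[0,0,-0.8,0,0,0],[0,0,-0.8,0,0,0]],
  ],
)

```text
clock: 19.6
tool_pos: [0.494, -0.091, 0.1978]
orientation: [-180.0, -0.4, -1.4]
force: [1.7, 0.0, -2.1]
opening: 0.0194
gripper_force: 30.0
```

```bash
python3 - <<'E'
from plant import *
import cv2,numpy as np
from h import *
o=get_obs(); print({k:o[k] for k in('clock','tool_pos','orientation','force','joint_pos')})
for n in('top','wrist','scene'):
    c=calibration(n); p,d=snapshot(n); hsv=cv2.cvtColor(p,cv2.COLOR_RGB2HSV); np.savez(n+'6.npz',p=p,d=d,**c)
    N,l,s,k=cv2.connectedComponentsWithStats(cv2.inRange(hsv,(5,80,60),(25,255,255)))
    for i in range(1,N):
        if 15<s[i,4]<1500: 
            q=(fray if n=='wrist' else ray)(c,k[i],.012)[0]
            if abs(q[0]-.5)<.15 and -.3<q[1]<.3: print(n,k[i].round(),s[i,4],q.round(3))
E
```

```text
{'clock': 19.6, 'tool_pos': array([ 0.49404476, -0.0910368 ,  0.19776711]), 'orientation': array([-179.98382646,   -0.42916485,   -1.35454672]), 'force': array([ 1.73336924,  0.01006492, -2.1228782 ]), 'joint_pos': array([ 12.07627977,   4.22131199, -21.76826804,   0.09373367,
       -63.5892659 ,  76.52784961])}
top [350. 227.] 24 [ 0.47  -0.115  0.012]
wrist [340. 149.] 325 [ 0.523 -0.117  0.012]
wrist [337. 188.] 175 [ 0.476 -0.113  0.012]
wrist [339. 202.] 108 [ 0.458 -0.116  0.012]
scene [357. 217.] 20 [ 0.526 -0.121  0.012]
scene [367. 226.] 17 [ 0.475 -0.122  0.012]
```

All three corks are at y≈-0.115, inside the tray footprint. I'll set the sweeper on the bare bench between the tray and the dish, at y≈-0.285.

Request:
step_arm(
  steps=[
    [[0,0.2,0,0,0,0],[0,0.45,0,0,0,0],[0,0.7,0,0,0,0],[0,0.97,0,0,0,0]],
  ],
)

```text
clock: 20.15
tool_pos: [0.488, -0.1887, 0.1918]
orientation: [-180.0, 0.2, -1.4]
force: [1.0, -0.3, -2.0]
opening: 0.0199
gripper_force: 30.0
```

Request:
step_arm(
  steps=[
    [[0,0.3,0,0,0,0],[0,0.6,0,0,0,0],[0,0.8,0,0,0,0],[0,0.97,0,0,0,0],[0,0.97,0,0,0,0],[0,0.97,0,0,0,0]],
  ],
)

```text
clock: 20.75
tool_pos: [0.4857, -0.2851, 0.1919]
orientation: [-180.0, 0.2, -1.5]
force: [-0.5, 0.0, -2.8]
opening: 0.02
gripper_force: 30.0
```

Request:
step_arm(
  steps=[
    [[0,0,0.2,0,0,0],[0,0,0.45,0,0,0],[0,0,0.7,0,0,0],[0,0,0.9,0,0,0],[0,0,1.0,0,0,0],[0,0,1.0,0,0,0]],
  ],
)

```text
clock: 21.35
tool_pos: [0.4855, -0.2844, 0.0919]
orientation: [-180.0, 0.2, -1.4]
force: [-0.5, -0.6, -2.6]
opening: 0.02
gripper_force: 30.0
```

Request:
step_arm(
  steps=[
    [[0,0,0.06,0,0,0],[0,0,0.12,0,0,0],[0,0,0.17,0,0,0],[0,0,0.21,0,0,0],[0,0,0.24,0,0,0],[0,0,0.24,0,0,0],[0,0,0.24,0,0,0]],
  ],
)

```text
clock: 22.05
tool_pos: [0.4866, -0.2853, 0.0695]
orientation: [180.0, -0.0, -1.4]
force: [0.1, -0.5, -3.1]
opening: 0.0196
gripper_force: 30.0
```

```bash
python3 - <<'E'
from plant import *
import cv2,numpy as np
o=get_obs(); print({k:o[k] for k in('clock','tool_pos','orientation','force')})
p,d=snapshot('wrist'); cv2.imwrite('pics/w7.png',p[:,:,::-1])
E
```

```text
{'clock': 22.05, 'tool_pos': array([ 0.48655775, -0.28534836,  0.0695264 ]), 'orientation': array([ 1.79995907e+02, -3.04385003e-03, -1.42409827e+00]), 'force': array([ 0.07720474, -0.50155732, -3.09250889])}
```

View pics/w7.png

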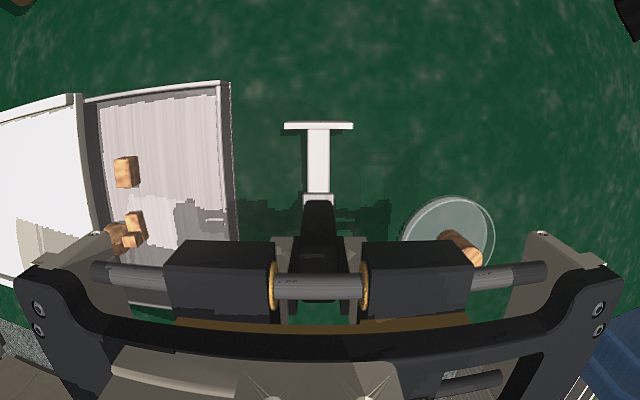

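The offcuts are in the tray (block (126,172), corner (133,228), slice (118,238)), the sweeper is just above clear bench, and the stopper is upright in the dish. I'll lower to contact.

Request:
step_arm(
  steps=[
    [[0,0,0.01,0,0,0],[0,0,0.02,0,0,0],[0,0,0.02,0,0,0],[0,0,0.02,0,0,0]],
  ],
)

```text
clock: 22.5
tool_pos: [0.4865, -0.2853, 0.0675]
orientation: [180.0, 0.0, -1.4]
force: [0.3, 0.9, -3.0]
opening: 0.0199
gripper_force: 30.0
```

Request:
step_arm(
  steps=[
    [[0,0,0.005,0,0,0],[0,0,0.008,0,0,0],[0,0,0.008,0,0,0],[0,0,0.008,0,0,0]],
  ],
)

```text
clock: 22.9
tool_pos: [0.4867, -0.2853, 0.067]
orientation: [180.0, -0.0, -1.4]
force: [-0.2, 0.9, 1.6]
opening: 0.0196
gripper_force: 30.0
```

Contact made. Release slowly, then retreat upward.

Request:
step_arm(
  steps=[
    [[0,0,0,0,0,0],[0,0,0,0,0,0],[0,0,0,0,0,0],[0,0,0,0,0,0],[0,0,0,0,0,0]],
  ],
  jaw=120,
)

```text
clock: 23.4
tool_pos: [0.4865, -0.2853, 0.0666]
orientation: [180.0, 0.0, -1.4]
force: [0.4, 0.5, -0.1]
opening: 0.0457
gripper_force: 0.0
```

Request:
step_arm(
  steps=[
    [[0,0,-0.1,0,0,0],[0,0,-0.3,0,0,0],[0,0,-0.6,0,0,0],[0,0,-1.0,0,0,0],[0,0,-1.0,0,0,0]],
  ],
)

```text
clock: 23.9
tool_pos: [0.4897, -0.2867, 0.1732]
orientation: [179.8, -0.5, -1.4]
force: [0.8, 0.9, -0.1]
opening: 0.0463
gripper_force: 0.0
```

Request:
step_arm(
  steps=[
    [[0,0,-0.3,0,0,0],[0,0,-0.6,0,0,0],[0,0,-0.6,0,0,0],[0,0,-0.6,0,0,0],[0,0,-0.6,0,0,0]],
  ],
)

```text
clock: 24.4
tool_pos: [0.486, -0.285, 0.2262]
orientation: [-180.0, 0.0, -1.4]
force: [-0.4, 0.3, -0.5]
opening: 0.0463
gripper_force: 0.0
```

```bash
python3 - <<'E'
from plant import *
import cv2,numpy as np
o=get_obs(); print({k:o[k] for k in('clock','tool_pos','orientation','force')})
p,d=snapshot('wrist'); cv2.imwrite('pics/w8.png',p[:,:,::-1])
E
```

```text
{'clock': 24.4, 'tool_pos': array([ 0.48599407, -0.28503599,  0.22615756]), 'orientation': array([-1.79972608e+02,  4.05531013e-02, -1.42882609e+00]), 'force': array([-0.38025293,  0.29780214, -0.49636007])}
```

View pics/w8.png

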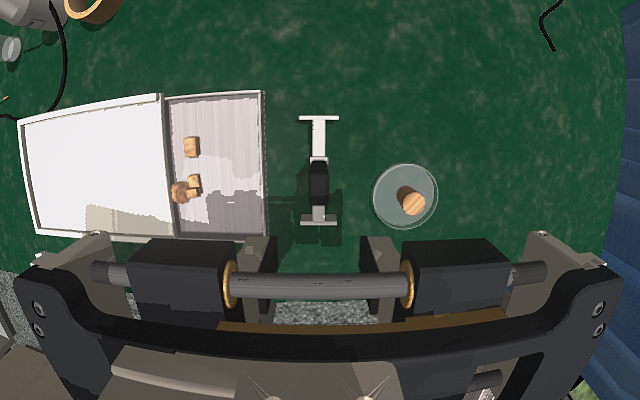

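The final view shows the sweeper standing free at (319,180), all three offcuts in the tray at (180–195, 145–190), and the stopper in the dish at (413,203). I'll hand in.

```bash
python3 -c "
from plant import *
print(close_job())"
```

```text
the job is handed in; nothing more can be done
None
```

The job is handed in at about 24 s, with no verdict returned: the last picture showed the stopper upright in the dish, all three offcuts in the tray, and the sweeper standing released on the bench between tray and dish; I viewed 11 pictures, one over the limit of 10.

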